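Heft two like tins and stow the full one in the niche

TASK

Of the two look-alike tins, find out by lifting which is the heavy one. Set the heavy one down on the stone sill before the niche, let go of it, then take it again by its near end and slide it straight into the niche until it meets the back wall; the light one must finish back in its own cradle. Leave the other kitchen things where they are.

Things in the scene. Friction and masses are not known exactly. Their poses are not given: they have to be found in the camera images.
- tin_1: closed aluminium tin, 160 long (its x) x 62 wide (y) x 60 high, flat lid, no knob, same either way round. Origin at the middle of its underside. It lies in cradle_1. The two tins look alike: one of them, either one, holds a block and weighs 0.6 to 0.9 kg in all, the other is nearly empty at 0.2 to 0.32 kg; both balance at their middle.
- tin_2: closed aluminium tin, 160 long (its x) x 62 wide (y) x 60 high, flat lid, no knob, same either way round. Origin at the middle of its underside. It lies in cradle_2. The two tins look alike: one of them, either one, holds a block and weighs 0.6 to 0.9 kg in all, the other is nearly empty at 0.2 to 0.32 kg; both balance at their middle.
- cradle_1: fixed wooden cradle of tin_1, 190 (x) x 90 (y), origin at the middle of its underside; its floor is 8 thick and walls rise to 62 above the bench round a space of 168 x 70. Each long side has an open finger notch 64 wide at its middle; elsewhere the walls leave only 4 mm beside the tin.
- cradle_2: fixed wooden cradle of tin_2, 190 (x) x 90 (y), origin at the middle of its underside; its floor is 8 thick and walls rise to 62 above the bench round a space of 168 x 70. Each long side has an open finger notch 64 wide at its middle; elsewhere the walls leave only 4 mm beside the tin.
- niche: fixed niche of brick and tile with a stone sill before it. Origin at bench height in the middle of the mouth; +x points into the niche, z up. The mouth at x = 0 is 84 wide (y) and 70 high above the slab. Above it the block is solid to 125 over the bench, 144 wide, 118 deep, and carries two cups.
- niche_sill (a point): middle of the open stone sill, on its top. Sill and niche floor are one flat slab 144 wide, its top 10 above the bench, from x = -190 (niche frame) to the back; this point is at x = -95. Sliding a tin on it takes 3 to 7 N.
- niche_back (a point): foot of the niche's inner back wall, at x = +98 in the niche frame, hidden under the block. A tin that is home has its end here, its middle at x = +18, and sticks out 62 from the mouth.
- cup_1: white ceramic cup, 64 across, 70 high, standing on top of the niche block; origin under its middle
- cup_2: white ceramic cup, 64 across, 70 high, standing on top of the niche block; origin under its middle
- pestle: hardwood pestle 190 long, lying on the stone grinding plate (200 x 130, 31 high); origin under its middle
- saucepan_lid: aluminium saucepan lid 170 across, 41 high with its black knob, lying on the bench; origin under its middle
- colander: red plastic colander 170 across, 80 high, 220 over its two grips; origin under its middle
- spoon: wooden spoon 200 long lying on the bench; origin under its middle
- mug: blue ceramic mug 80 across, 90 high with a handle; origin under its middle
Not all that is in view belongs to the job. Leave any purple or red look-alike of the tin_1 alone.

How it is judged:
By the outcome, as a careful person would: the job done as asked, in the order asked, and still so for the second after the job is handed in, with the robot touching nothing.
It also fails if it takes over 61 s, if anything falls off the work surface, if the arm or the gripper's body presses on something with over 40 N, if the wrist force passes 120 N, or if a joint passes its speed limit or range.

ROBOT

A 7-joint arm with a two-finger parallel gripper is mounted at the origin on the work surface. World frame = base frame: x ahead of the robot, y to its left, z up, the work surface at z = 0. Lengths are in m, angles in rad, forces in N, time in s.
With the tool pointing down it reaches from about 0.4 to 0.85 m from the base axis. Payload 4.5 kg.
Tool frame: the origin (TCP) lies at the very end of the fingers, on their centre line; the grasp point (between the pads) lies 19 mm behind it; z points along the fingers, y is the direction in which the jaws open and shut (so a half turn about z gives the same grasp; the last joint's range is limited). The gripper opens to 85 mm and grips with 20 to 120 N. Pads are 22 mm wide; open, the fingers measure 114 mm over their backs; the gripper's body (76 mm by 85 mm) begins 54 mm behind the grasp point. The pads swing forward as they close: fully open they stand 13 mm farther back than shut.
Start: joints at [1.264, 0.689, -0.195, 1.565, 0.157, 0.902, -0.215], TCP at [0.209, -0.589, 0.231] pointing down, gripper open.
Joint ranges: [-3.01, 3.01], [-0.46, 2.08], [-1.47, 1.51], [0.13, 2.56], [-1, 4.14], [0.04, 2.09], [-2.66, 2.66]. Speed limits (rad/s): [2.57, 2.57, 3.14, 3.14, 3.14, 3.14, 3.14].

INTERFACE

Orientations are given as a unit quaternion [w, x, y, z].
In Python, from workcell import ctrl, eyes, ticket gives the robot as it stands. The module is installed in compiled form; this text tells all that it offers.
- The arm moves only by the tool step_arm, never from a script. Its arguments are lists of equal length, an entry for each row: "offset": the shift along the world's x, y, z in m, a list of three; "roll": the turn about the world's z in degrees. In form: {"offset": [[x, y, z], ...], "roll": [roll, ...]}. A call has exactly 5 rows; each row shifts and turns the commanded pose from where the row before left it; what a row does not reach is not made up. A row lasts 1/10 s, in which the tool goes at most 50 mm and 8.59 degrees, less where a joint would pass 70% of its speed; a pose out of reach is approached as far as the arm can. A call is refused whole if a number of a shift passes 0.05 or a number of a turn 8.59, either way. A call with a gripper value outside its range is refused whole. "fingers" is the closure, from 0 (fully open) to 1 (shut), set as the call begins (left out, the last holds). The fingers move at their own pace and stop on an object; the grip force is fixed at half the most. Time passes only in rows, so rows that do not move let the fingers close, or fill a call up. It gives the time, the measured TCP pose, the force and the opening at its end, in the units of the state.
- ctrl.state(): the state, without advancing time (a new reading comes with each control period).
- eyes.grab_frame(name): name is "scene" or "side" or "wrist"; returns (picture, depth): 400x640x3 uint8, blue, green, red; 400x640 float32, m along the optical axis (not along the pixel's ray), 0 where there is no reading.
- eyes.camera_info(name): a dict with "mtx" (3x3 intrinsics, pixels), "k1" (the pictures are not rectified: a ray, as slopes to the right and down, at radius r is drawn at 1 + k1 r^2 times it, then the intrinsics apply), "rvec" (rotation vector, rad) and "tvec" (3), from world to camera coordinates, as OpenCV has them; the wrist camera has in their place "tool_from_camera" (4x4, takes a point from camera to tool coordinates, whose origin is the TCP and whose axes are the flange's). Camera axes: x right, y down, z forward; pixel columns grow to the right and rows downward; lengths in m; the calibration is good to about 2 mm. A picture is of the moment at which its call begins: read the wrist's pose just before it. camera_info takes no time and is no camera call.
- ticket.job_done(): hands the job in, once; it reports no verdict.
The state is a dict: "time": time; "q": joint angles; "joint_vel": joint speeds; "effort": joint torques, N m; "tool_pos": TCP position; "tool_rot": TCP orientation; "wrist_force": force on the tool from outside, world axes, zero at the start; "torque": the same for the moment, N m; "finger_gap": opening from 0.0 (shut) to 1.0 (fully open).
Only numpy, scipy, OpenCV 4.12 (cv2) and the standard library are available. Lean on these libraries where they do the work, as an engineer would, in place of code of your own. Each camera call takes 0.05 s, during which the arm holds its last target. There are 200 camera calls.

## Working session

There is one attempt and no reset: what is moved stays moved. The work goes in short steps, Python scripts to look and compute and a tool call to move; the robot and the scene stay as the last step left them, time stands still between calls to the robot, and variables do not carry over. Pictures are saved under pics/ and viewed, about 8 in all and at most 12, crops included, and the job is handed in when it is done.

Besides the shell and the picture viewer there is one more tool, called after ">>>" by a JSON object that holds its "fn" and its "kwargs". step_arm: Moves the arm, as the interface text tells. Its arguments: {"type":"object","properties":{"offset":{"type":"array"},"roll":{"type":"array"},"fingers":{"type":"number"}},"required":["offset","roll"]}

```bash
mkdir -p pics; cat > h.py <<'E'
import numpy as np, cv2
from workcell import ctrl, eyes, ticket
def cam(name, st=None):
    c=eyes.camera_info(name)
    if name=="wrist":
        from scipy.spatial.transform import Rotation as R
        q=st["tool_rot"]; T=np.eye(4); T[:3,:3]=R.from_quat([q[1],q[2],q[3],q[0]]).as_matrix(); T[:3,3]=st["tool_pos"]
        W=T@np.array(c["tool_from_camera"])
    else:
        W=np.eye(4); Rm=cv2.Rodrigues(np.array(c["rvec"],float))[0]; W[:3,:3]=Rm.T; W[:3,3]=-Rm.T@np.array(c["tvec"],float).ravel()
    return np.array(c["mtx"],float), float(c["k1"]), W
def rays(px,K,k1):
    d=np.array([k1,0,0,0,0.])
    return cv2.undistortPoints(np.array(px,float).reshape(-1,1,2),K,d).reshape(-1,2)
def onplane(px,z,C):
    K,k1,W=C; r=rays(px,K,k1); D=np.c_[r,np.ones(len(r))]@W[:3,:3].T; o=W[:3,3]
    return o+D*((z-o[2])/D[:,2])[:,None]
def cloud(depth,C):
    K,k1,W=C; h,w=depth.shape; u,v=np.meshgrid(np.arange(w),np.arange(h))
    r=rays(np.c_[u.ravel(),v.ravel()],K,k1); P=np.c_[r,np.ones(len(r))]*depth.reshape(-1,1)
    return (P@W[:3,:3].T+W[:3,3]).reshape(h,w,3)
E
python3 - <<'E'
from h import *
st=ctrl.state(); print({k:np.round(v,3) for k,v in st.items()})
for n in("scene","side"):
    im,d=eyes.grab_frame(n); cv2.imwrite(f"pics/{n}0.png",im); np.save(f"{n}0.npy",d)
    print(n,np.round(cam(n)[2],3).tolist(),cam(n)[0][0,0])
print(eyes.camera_info("wrist"))
E
```

```text
{'time': np.float64(0.0), 'q': array([ 1.264,  0.69 , -0.195,  1.566,  0.157,  0.902, -0.215]), 'joint_vel': array([ 0.001, -0.001,  0.001,  0.001, -0.001,  0.001,  0.   ]), 'effort': array([-0.0000e+00, -5.3960e+01, -1.2660e+00, -1.5854e+01,  9.0000e-03,
        1.0000e-02, -0.0000e+00]), 'tool_pos': array([ 0.209, -0.588,  0.23 ]), 'tool_rot': array([-0.001,  0.986,  0.17 , -0.   ]), 'wrist_force': array([ 0.226,  0.185, -0.613]), 'torque': array([ 0.004, -0.013, -0.002]), 'finger_gap': np.float64(0.996)}
scene [[0.276, 0.527, -0.804, 1.6], [0.961, -0.156, 0.228, -0.268], [-0.005, -0.835, -0.549, 0.856], [0.0, 0.0, 0.0, 1.0]] 482.40563237717487
side [[-0.712, -0.524, 0.467, 0.018], [-0.702, 0.546, -0.457, 0.513], [-0.015, -0.653, -0.757, 0.909], [0.0, 0.0, 0.0, 1.0]] 375.93489794780635
{'mtx': array([[312.5329743 ,   0.        , 317.98377812],
       [  0.        , 312.5329743 , 200.84125606],
       [  0.        ,   0.        ,   1.        ]]), 'k1': -0.016318383853344512, 'tool_from_camera': array([[ 8.75729552e-05, -9.53029307e-01, -3.02878083e-01,
         7.72271174e-02],
       [ 9.99999928e-01, -2.86234885e-05,  3.79201992e-04,
         1.99688356e-04],
       [-3.70060039e-04, -3.02878094e-01,  9.53029235e-01,
        -1.43163215e-01],
       [ 0.00000000e+00,  0.00000000e+00,  0.00000000e+00,
         1.00000000e+00]])}
```

View pics/scene0.png

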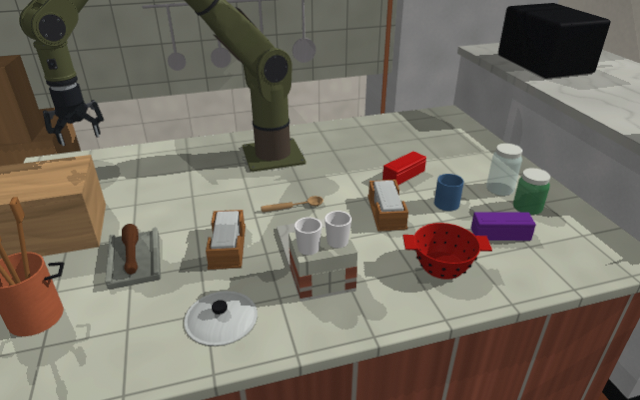

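View pics/side0.png

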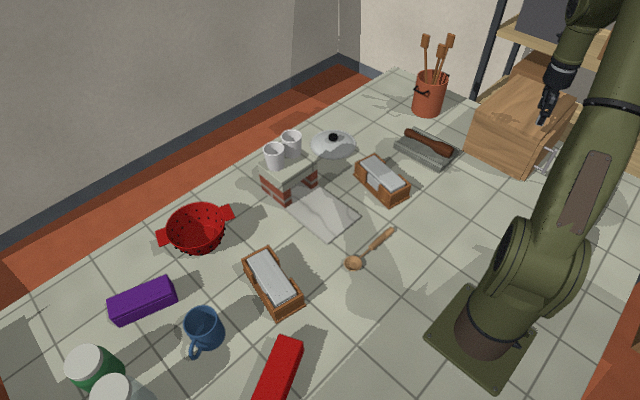

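The scene view shows one cradle with its tin at about (226,238) and the other at (388,205). The niche with cups is at (322,265), its mouth and sill towards the robot. In the side view the cradles are at (382,178) and (272,282), and the sill is at (325,212). Next I measure from depth.

```bash
python3 - <<'E'
from h import *
def rect(p):
    (c,s,a)=cv2.minAreaRect(p.astype(np.float32)); 
    if s[0]<s[1]: s=(s[1],s[0]); a+=90
    a=(a+90)%180-90
    return np.round(c,4),np.round(s,4),round(a,1),len(p)
for n,A,B in (("scene",(226,238),(388,205)),("side",(382,178),(272,282))):
    d=np.load(f"{n}0.npy"); im=cv2.imread(f"pics/{n}0.png"); P=cloud(d,cam(n)); ok=d>0
    hsv=cv2.cvtColor(im,cv2.COLOR_BGR2HSV)
    v,u=np.mgrid[:400,:640]
    def comp(m,pt):
        k,l,s,c=cv2.connectedComponentsWithStats(m.astype(np.uint8))
        win=l[pt[1]-8:pt[1]+9,pt[0]-8:pt[0]+9]; i=np.bincount(win[win>0]).argmax(); return l==i
    for nm,pt in(("A",A),("B",B)):
        print(n,nm,"P at",np.round(P[pt[1],pt[0]],3))
        near=np.hypot(u-pt[0],v-pt[1])<60
        m=ok&near&(hsv[...,1]<60)&(P[...,2]>.058)&(P[...,2]<.078)
        m=comp(m,pt); print("  tin top",rect(P[m][:,:2]),np.median(P[m][:,2]))
        m=ok&near&(hsv[...,1]>90)&(P[...,2]>.052)&(P[...,2]<.075)
        print("  cradle top",rect(P[m][:,:2]),np.median(P[m][:,2]))
    npt=(322,252) if n=="scene" else (288,180)
    near=np.hypot(u-npt[0],v-npt[1])<60
    m=ok&near&(P[...,2]>.117)&(P[...,2]<.132)&(hsv[...,1]<60); print(n,"niche top",rect(P[m][:,:2]),np.median(P[m][:,2]))
    npt=(290,235) if n=="scene" else (325,212)
    near=np.hypot(u-npt[0],v-npt[1])<60
    m=ok&near&(P[...,2]>.0055)&(P[...,2]<.016); 
    m=cv2.morphologyEx(m.astype(np.uint8),cv2.MORPH_OPEN,np.ones((3,3)))
    try: m=comp(m,npt); print(n,"slab",rect(P[m][:,:2]),np.median(P[m][:,2]))
    except Exception as e: print(e)
    cup=ok&(P[...,2]>.19)&(P[...,2]<.2)&(P[...,0]>.4)&(P[...,0]<.9); print("cup z pts",P[cup][:,:2].mean(0) if cup.any() else None)
    m=ok&(np.abs(P[...,2])<.004); print('bench z',np.median(P[...,2][ok&(P[...,2]<.02)&(P[...,2]>-.02)]))
E
```

```text
scene A P at [ 0.557 -0.232  0.067]
  tin top (array([ 0.5018, -0.2295]), array([0.1739, 0.066 ]), -12.0, 837) 0.0653026199375839
  cradle top (array([ 0.5067, -0.229 ]), array([0.1864, 0.0864]), -11.8, 291) 0.058220406036777694
scene B P at [0.537 0.239 0.07 ]
  tin top (array([0.4707, 0.2653]), array([0.1733, 0.0677]), -11.7, 623) 0.06522440918086558
  cradle top (array([0.4957, 0.3347]), array([0.5726, 0.2353]), -12.0, 1012) 0.05826964086584463
scene niche top (array([ 0.7124, -0.0144]), array([0.1438, 0.1251]), 89.5, 999) 0.12268767560192884
scene slab (array([ 0.4862, -0.0631]), array([0.0417, 0.0349]), -19.2, 68) 0.007503250060838629
cup z pts [ 0.71337091 -0.11802845]
bench z -0.0022691556582918326
side A P at [ 0.483 -0.205  0.066]
  tin top (array([ 0.5023, -0.2252]), array([0.1685, 0.0781]), -12.8, 710) 0.06607054963836839
  cradle top (array([ 0.4939, -0.3279]), array([0.3104, 0.1925]), 87.0, 285) 0.05846710728642712
side B P at [0.45  0.277 0.067]
  tin top (array([0.4693, 0.2655]), array([0.1625, 0.0619]), -11.9, 1340) 0.0675786313961782
  cradle top (array([0.4309, 0.2792]), array([0.2707, 0.1067]), -19.1, 552) 0.06053305709616946
side niche top (array([ 0.708 , -0.0112]), array([0.1472, 0.1192]), 89.4, 787) 0.12394830585608319
side slab (array([ 0.5834, -0.0107]), array([0.2485, 0.1479]), -0.4, 2432) 0.009612268262971346
cup z pts [ 0.62950836 -0.58659865]
bench z -0.0006859649753204189
```

Tin A is at about (0.502,-0.228) and tin B at about (0.470,0.266), both at yaw -12°. The niche axis lies near y=-0.012 with the mouth at x≈0.65. I'll go over tin A first, turning the camera towards the robot so it stays clear of the cups.

>>> {"fn": "step_arm", "kwargs": {"offset": [[0.01,0.01,0.01],[0.015,0.018,0.01],[0.015,0.018,0.01],[0.015,0.018,0],[0.015,0.018,0]], "roll": [7.4,7.4,7.4,7.4,7.4]}}

```text
time: 0.6
tool_pos: [0.2793, -0.5063, 0.2614]
tool_rot: [0.0, 0.88, 0.476, -0.0]
wrist_force: [-0.2, -0.3, 0.2]
finger_gap: 0.999
```

>>> {"fn": "step_arm", "kwargs": {"offset": [[0.015,0.018,0],[0.015,0.018,0],[0.015,0.018,0],[0.015,0.018,0],[0.015,0.018,0]], "roll": [7.4,7.4,7.4,7.4,7.4]}}

```text
time: 1.1
tool_pos: [0.3541, -0.4162, 0.261]
tool_rot: [-0.0, 0.683, 0.73, -0.0]
wrist_force: [0.1, -0.8, 0.2]
finger_gap: 1.003
```

>>> {"fn": "step_arm", "kwargs": {"offset": [[0.015,0.019,0],[0.015,0.019,0],[0.015,0.019,0],[0.015,0.019,0],[0.015,0.019,0]], "roll": [7.4,7.4,7.4,7.4,7.4]}}

```text
time: 1.6
tool_pos: [0.4291, -0.3213, 0.261]
tool_rot: [-0.0, 0.416, 0.909, -0.0]
wrist_force: [0.6, 0.0, -0.7]
finger_gap: 0.999
```

>>> {"fn": "step_arm", "kwargs": {"offset": [[0.015,0.019,0],[0.015,0.019,0],[0.015,0.019,0],[0.015,0.019,0],[0.013,0.017,0]], "roll": [7.4,7.4,7.4,7.4,7.4]}}

```text
time: 2.1
tool_pos: [0.5023, -0.2281, 0.261]
tool_rot: [-0.0, 0.106, 0.994, 0.0]
wrist_force: [0.1, 0.3, 0.3]
finger_gap: 0.997
```

```bash
cat >> h.py <<'E'
def rect(p):
    (c,s,a)=cv2.minAreaRect(p.astype(np.float32))
    if s[0]<s[1]: s=(s[1],s[0]); a+=90
    return np.round(c,4),np.round(s,4),round((a+90)%180-90,1),len(p)
def look(fn,zlo,zhi,z,satmax=60):
    st=ctrl.state(); im,d=eyes.grab_frame("wrist"); cv2.imwrite(f"pics/{fn}.png",im); np.save(f"{fn}.npy",d)
    C=cam("wrist",st); P=cloud(d,C); sat=cv2.cvtColor(im,cv2.COLOR_BGR2HSV)[...,1]
    m=((d>0)&(P[...,2]>zlo)&(P[...,2]<zhi)&(sat<satmax)).astype(np.uint8)
    m=cv2.morphologyEx(m,cv2.MORPH_OPEN,np.ones((3,3)))
    q=st["tool_rot"]; print("tcp",np.round(st["tool_pos"],4),"toolx deg",round(np.degrees(2*np.arctan2(q[2],q[1])),1),"F",np.round(st["wrist_force"],2))
    k,l,s,c=cv2.connectedComponentsWithStats(m)
    for i in range(1,k):
        if s[i,4]>800:
            px=np.argwhere(l==i)[:,::-1]; print(s[i],"depth:",rect(P[l==i][:,:2]),"z",np.round(np.median(P[l==i][:,2]),4)," plane:",rect(onplane(px,z,C)[:,:2]))
    return st,im,d,P,C
E
python3 -c "
from h import *
look('w1',.060,.078,.068)"
```

```text
tcp [ 0.5023 -0.2281  0.261 ] toolx deg 167.9 F [0.13 0.28 0.3 ]
[ 286   99   59  143 7711] depth: (array([ 0.5029, -0.2314]), array([0.1626, 0.0614]), -11.7, 7711) z 0.0688  plane: (array([ 0.5011, -0.2311]), array([0.159 , 0.0608]), -11.8, 7711)
```

View pics/w1.png

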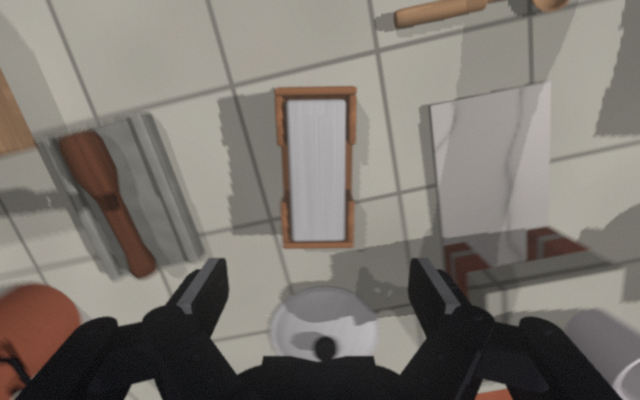

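The wrist view shows the tin in its cradle at pixels (286-345, 99-242), the fingers lined up across it, and the sill at right (430-550, 85-260). The grasp needs only -3 mm in y. Descending, gripping and lifting.

>>> {"fn": "step_arm", "kwargs": {"offset": [[0,-0.003,-0.04],[0,0,-0.04],[0,0,-0.04],[0,0,-0.04],[0,0,-0.03]], "roll": [0,0,0,0,0]}}

```text
time: 2.65
tool_pos: [0.5005, -0.2322, 0.0687]
tool_rot: [-0.001, 0.109, 0.994, 0.0]
wrist_force: [1.8, -0.3, -0.7]
finger_gap: 0.997
```

>>> {"fn": "step_arm", "kwargs": {"offset": [[0,0,-0.02],[0,0,-0.015],[0,0,-0.01],[0,0,0],[0,0,0]], "roll": [0,0,0,0,0]}}

```text
time: 3.15
tool_pos: [0.5024, -0.2322, 0.0269]
tool_rot: [0.001, 0.109, 0.994, -0.0]
wrist_force: [-0.1, 0.4, 0.2]
finger_gap: 1.0
```

>>> {"fn": "step_arm", "kwargs": {"offset": [[0,0,0],[0,0,0],[0,0,0],[0,0,0],[0,0,0]], "roll": [0,0,0,0,0], "fingers": 1}}

```text
time: 3.65
tool_pos: [0.5029, -0.2316, 0.0277]
tool_rot: [0.001, 0.108, 0.994, 0.0]
wrist_force: [-0.2, 1.3, 4.0]
finger_gap: 0.718
```

>>> {"fn": "step_arm", "kwargs": {"offset": [[0,0,0],[0,0,0],[0,0,0],[0,0,0],[0,0,0]], "roll": [0,0,0,0,0]}}

```text
time: 4.15
tool_pos: [0.5029, -0.2316, 0.0277]
tool_rot: [0.001, 0.108, 0.994, 0.0]
wrist_force: [-0.2, 1.0, 4.9]
finger_gap: 0.715
```

>>> {"fn": "step_arm", "kwargs": {"offset": [[0,0,0.004],[0,0,0.008],[0,0,0.01],[0,0,0.01],[0,0,0.008]], "roll": [0,0,0,0,0]}}

```text
time: 4.65
tool_pos: [0.5021, -0.2322, 0.0674]
tool_rot: [0.0, 0.109, 0.994, -0.0]
wrist_force: [0.3, -0.1, -7.1]
finger_gap: 0.72
```

>>> {"fn": "step_arm", "kwargs": {"offset": [[0,0,0],[0,0,0],[0,0,0],[0,0,0],[0,0,0]], "roll": [0,0,0,0,0]}}

```text
time: 5.15
tool_pos: [0.5017, -0.232, 0.066]
tool_rot: [-0.0, 0.109, 0.994, 0.0]
wrist_force: [-0.2, -0.0, -8.5]
finger_gap: 0.718
```

Wrist force is -8.5 N, so this tin is about 0.87 kg and is the heavy one. Next I refine the sill pose from pictures already taken.

```bash
python3 - <<'E'
from h import *
st=dict(tool_pos=np.array([.5023,-.2281,.261]),tool_rot=np.array([0,.1055,.9944,0]))
for n,C,im,d in (("w",cam("wrist",st),cv2.imread("pics/w1.png"),np.load("w1.npy")),("side",cam("side"),cv2.imread("pics/side0.png"),np.load("side0.npy")),("scene",cam("scene"),cv2.imread("pics/scene0.png"),np.load("scene0.npy"))):
    P=cloud(d,C)
    R=(d>0)&(P[...,0]>.40)&(P[...,0]<.85)&(abs(P[...,1]+.01)<.12)
    for lo,hi,pl in((.0055,.016,.01),(.117,.132,.125)):
        m=cv2.morphologyEx((R&(P[...,2]>lo)&(P[...,2]<hi)).astype(np.uint8),cv2.MORPH_OPEN,np.ones((3,3)))
        k,l,s,_=cv2.connectedComponentsWithStats(m)
        for i in range(1,k):
            if s[i,4]>300:
                q=P[l==i]; print(n,pl,s[i],rect(q[:,:2]),"x",np.percentile(q[:,0],[.5,99.5]).round(4),"y",np.percentile(q[:,1],[.5,99.5]).round(4))
    if n=="w": # sill left edge line (+y/-y edge) per x bins
        q=P[R&(P[...,2]>.006)&(P[...,2]<.016)]
        for x in np.arange(.47,.65,.02):
            b=q[abs(q[:,0]-x)<.01]; 
            if len(b)>20: print(round(x,2),np.percentile(b[:,1],[1,99]).round(4))
    # cup rims
    m=(d>0)&(P[...,2]>.186)&(P[...,2]<.2)&(P[...,0]>.6)&(P[...,0]<.85)&(abs(P[...,1])<.12)
    if m.sum(): print(n,"cups x",np.percentile(P[m][:,0],[1,99]).round(3),"y",np.percentile(P[m][:,1],[1,99]).round(3))
E
```

```text
w 0.01 [  429    83   121   185 17858] (array([ 0.5799, -0.0113]), array([0.2401, 0.1457]), -1.0, 17858) x [0.461  0.6957] y [-0.0833  0.0605]
w 0.125 [ 479  267  143   65 5706] (array([ 0.6808, -0.0136]), array([0.1448, 0.064 ]), 89.5, 5706) x [0.6491 0.7096] y [-0.0849  0.0576]
0.47 [-0.0815  0.0607]
0.49 [-0.0818  0.0609]
0.51 [-0.0821  0.0602]
0.53 [-0.0824  0.0602]
0.55 [-0.0828  0.0593]
0.57 [-0.0831  0.0589]
0.59 [-0.0834  0.0584]
0.61 [-0.0837  0.058 ]
0.63 [-0.0841  0.0585]
0.65 [-0.0846  0.0569]
w cups x [0.686 0.745] y [-0.008  0.026]
side 0.01 [ 286  181   74   61 2432] (array([ 0.5834, -0.0107]), array([0.2485, 0.1479]), -0.4, 2432) x [0.4607 0.702 ] y [-0.0816  0.0622]
side 0.125 [258 151  59  32 768] (array([ 0.7079, -0.0113]), array([0.1475, 0.1189]), 89.1, 768) x [0.6489 0.7657] y [-0.0821  0.0606]
side cups x [0.686 0.753] y [-0.079  0.057]
scene 0.125 [289 228  68  37 969] (array([ 0.7141, -0.0144]), array([0.1438, 0.1216]), 89.5, 969) x [0.6554 0.7732] y [-0.0861  0.0563]
scene cups x [0.692 0.758] y [-0.082  0.052]
```

>>> {"fn": "step_arm", "kwargs": {"offset": [[0,0,0.025],[0,0,0.03],[0,0.01,0.025],[0.005,0.0205,0],[0.005,0.02,0]], "roll": [0,0,0,1,1]}}

```text
time: 5.65
tool_pos: [0.5122, -0.1815, 0.1471]
tool_rot: [0.001, 0.092, 0.996, -0.0]
wrist_force: [0.5, 0.1, -7.2]
finger_gap: 0.718
```

>>> {"fn": "step_arm", "kwargs": {"offset": [[0.005,0.03,0],[0.01,0.03,0],[0.01,0.03,0],[0.005,0.03,0],[0.005,0.025,0]], "roll": [2,2,2,2,1]}}

```text
time: 6.15
tool_pos: [0.5469, -0.0343, 0.1462]
tool_rot: [-0.0, 0.011, 1.0, 0.001]
wrist_force: [1.5, -0.8, -7.6]
finger_gap: 0.719
```

>>> {"fn": "step_arm", "kwargs": {"offset": [[0.005,0.025,0],[0,0,0],[0,0,0],[0,0,0],[0,0,0]], "roll": [0,0,0,0,0]}}

```text
time: 6.65
tool_pos: [0.5515, -0.0131, 0.146]
tool_rot: [-0.0, 0.014, 1.0, -0.001]
wrist_force: [1.0, -0.8, -8.1]
finger_gap: 0.715
```

```bash
python3 - <<'E'
from h import *
st,im,d,P,C=look("w2",.15,.21,.19)
R=(d>0)&(P[...,0]>.40)&(P[...,0]<.85)&(abs(P[...,1]+.01)<.12)&(P[...,2]>.005)&(P[...,2]<.016)
q=P[R]
for x in np.arange(.47,.65,.03):
    b=q[abs(q[:,0]-x)<.015]
    if len(b)>20: print(round(x,2),np.percentile(b[:,1],[1,99]).round(4))
R=(d>0)&(P[...,2]>.115)&(P[...,2]<.135)&(P[...,0]>.62); print("block",np.percentile(P[R][:,0],1),np.percentile(P[R][:,1],[1,99])) if R.any() else 0
E
```

```text
tcp [ 0.5515 -0.0131  0.146 ] toolx deg 178.4 F [ 1.03 -0.79 -8.07]
[  118    89   403   294 56581] depth: (array([ 0.5268, -0.0195]), array([0.121 , 0.1142]), 25.3, 56581) z 0.1874  plane: (array([ 0.5268, -0.0123]), array([0.1549, 0.1139]), 88.5, 56581)
0.47 [-0.0794  0.0612]
```

View pics/w2.png

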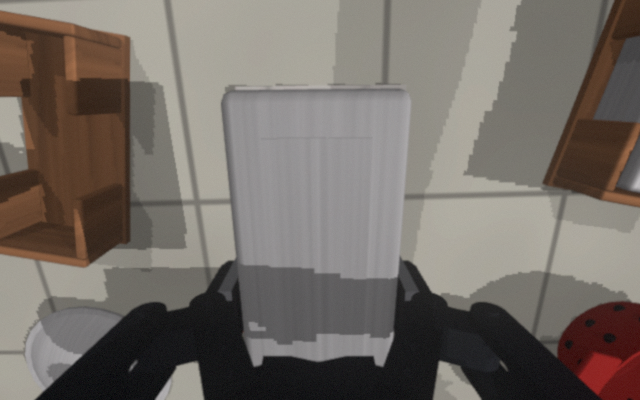

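The view shows the tin held square, at pixels (223-410, 85-360), hiding the sill. Lowering it.

>>> {"fn": "step_arm", "kwargs": {"offset": [[0,0.0015,-0.025],[0,0,-0.03],[0,0,-0.03],[0,0,-0.016],[0,0,-0.008]], "roll": [0.6,0,0,0,0]}}

```text
time: 7.2
tool_pos: [0.5511, -0.011, 0.0357]
tool_rot: [-0.001, 0.008, 1.0, -0.0]
wrist_force: [0.1, -0.3, -7.0]
finger_gap: 0.717
```

>>> {"fn": "step_arm", "kwargs": {"offset": [[0,0,0],[0,0,0],[0,0,-0.001],[0,0,-0.001],[0,0,0]], "roll": [0,0,0,0,0]}}

```text
time: 7.7
tool_pos: [0.5522, -0.0102, 0.0358]
tool_rot: [0.0, 0.008, 1.0, -0.0]
wrist_force: [0.2, -0.5, -8.1]
finger_gap: 0.72
```

>>> {"fn": "step_arm", "kwargs": {"offset": [[0,0,-0.001],[0,0,-0.001],[0,0,-0.001],[0,0,-0.001],[0,0,-0.001]], "roll": [0,0,0,0,0]}}

```text
time: 8.2
tool_pos: [0.5519, -0.0101, 0.0302]
tool_rot: [-0.0, 0.008, 1.0, 0.0]
wrist_force: [-0.3, 0.3, -7.4]
finger_gap: 0.716
```

>>> {"fn": "step_arm", "kwargs": {"offset": [[0,0,0],[0,0,0],[0,0,0],[0,0,0],[0,0,0]], "roll": [0,0,0,0,0]}}

```text
time: 8.7
tool_pos: [0.552, -0.0101, 0.0304]
tool_rot: [0.0, 0.008, 1.0, 0.0]
wrist_force: [0.6, 0.2, -7.5]
finger_gap: 0.722
```

>>> {"fn": "step_arm", "kwargs": {"offset": [[0,0,-0.001],[0,0,-0.0005],[0,0,-0.0005],[0,0,0],[0,0,0]], "roll": [0,0,0,0,0]}}

```text
time: 9.2
tool_pos: [0.552, -0.01, 0.0297]
tool_rot: [0.001, 0.008, 1.0, -0.0]
wrist_force: [-3.5, -2.6, 7.9]
finger_gap: 0.717
```

Contact with the sill. I ease off, release, rise and back up over the near end for a look.

>>> {"fn": "step_arm", "kwargs": {"offset": [[0,0,0.0005],[0,0,0],[0,0,0],[0,0,0],[0,0,0]], "roll": [0,0,0,0,0], "fingers": 0}}

```text
time: 9.7
tool_pos: [0.552, -0.01, 0.0288]
tool_rot: [0.0, 0.008, 1.0, 0.0]
wrist_force: [0.2, -0.5, -0.2]
finger_gap: 0.998
```

>>> {"fn": "step_arm", "kwargs": {"offset": [[0,0,0],[0,0,0.005],[0,0,0.02],[0,0,0.03],[0,0,0.03]], "roll": [0,0,0,0,0]}}

```text
time: 10.2
tool_pos: [0.5515, -0.01, 0.1148]
tool_rot: [-0.001, 0.007, 1.0, 0.0]
wrist_force: [0.3, -1.0, 0.0]
finger_gap: 1.0
```

>>> {"fn": "step_arm", "kwargs": {"offset": [[-0.02,0,0.03],[-0.025,0,0.03],[-0.025,0,0.03],[0,0,0],[0,0,0]], "roll": [0,0,0,0,0]}}

```text
time: 10.7
tool_pos: [0.4824, -0.0104, 0.2045]
tool_rot: [0.001, 0.008, 1.0, -0.0]
wrist_force: [0.2, 0.3, 0.6]
finger_gap: 1.0
```

```bash
python3 - <<'E'
from h import *
st,im,d,P,C=look("w3",.060,.080,.070)
R=(d>0)&(P[...,0]>.40)&(P[...,0]<.64)&(abs(P[...,1]+.01)<.12)&(P[...,2]>.004)&(P[...,2]<.018)
q=P[R]
for x in np.arange(.47,.65,.03):
    b=q[abs(q[:,0]-x)<.015]
    if len(b)>20: print(round(x,2),np.percentile(b[:,1],[1,99]).round(4))
R=(d>0)&(P[...,2]>.115)&(P[...,2]<.135)&(P[...,0]>.62); print("block",rect(P[R][:,:2]),np.percentile(P[R][:,0],1),np.percentile(P[R][:,1],[1,99])) if R.any() else 0
E
```

```text
tcp [ 0.4824 -0.0104  0.2045] toolx deg 179.1 F [0.21 0.34 0.63]
[ 545   77   95  176 9391] depth: (array([0.4707, 0.2659]), array([0.1602, 0.0695]), -11.7, 9391) z 0.0689  plane: (array([0.4688, 0.2576]), array([0.1572, 0.0677]), -11.7, 9391)
[ 285  174   67  148 9039] depth: (array([ 0.5492, -0.0109]), array([0.1597, 0.0622]), -0.3, 9039) z 0.0709  plane: (array([ 0.5481, -0.0109]), array([0.1605, 0.0613]), -0.3, 9039)
0.47 [-0.0797  0.0611]
0.5 [-0.0806  0.061 ]
0.53 [-0.0811  0.0604]
0.56 [-0.0816  0.06  ]
0.59 [-0.0821  0.0594]
0.62 [-0.0827  0.059 ]
0.65 [-0.0824  0.0585]
```

View pics/w3.png

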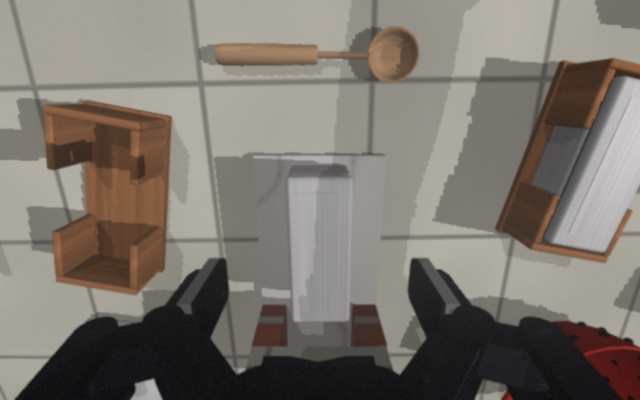

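The tin stands free on the sill at pixels (288-352, 170-320): centre (0.549,-0.011), well aligned, near end at x≈0.469. The light tin is still in its cradle. Now I grip the near end.

>>> {"fn": "step_arm", "kwargs": {"offset": [[-0.003,0,-0.03],[0,0,-0.04],[0,0,-0.04],[0,0,-0.035],[0,0,-0.02]], "roll": [0,0,0,0,0]}}

```text
time: 11.25
tool_pos: [0.4777, -0.0102, 0.035]
tool_rot: [-0.002, 0.007, 1.0, -0.0]
wrist_force: [0.3, -0.2, 0.5]
finger_gap: 0.999
```

>>> {"fn": "step_arm", "kwargs": {"offset": [[0,0,-0.006],[0,0,0],[0,0,0],[0,0,0],[0,0,0]], "roll": [0,0,0,0,0]}}

```text
time: 11.75
tool_pos: [0.4796, -0.0102, 0.0337]
tool_rot: [0.001, 0.008, 1.0, 0.0]
wrist_force: [0.0, -0.9, 0.0]
finger_gap: 0.999
```

>>> {"fn": "step_arm", "kwargs": {"offset": [[0,0,0],[0,0,0],[0,0,0],[0,0,0],[0,0,0]], "roll": [0,0,0,0,0], "fingers": 1}}

```text
time: 12.25
tool_pos: [0.4792, -0.01, 0.0336]
tool_rot: [0.001, 0.007, 1.0, -0.0]
wrist_force: [-1.5, -0.4, 6.7]
finger_gap: 0.714
```

>>> {"fn": "step_arm", "kwargs": {"offset": [[0,0,0],[0,0,0],[0,0,0],[0,0,0],[0,0,0]], "roll": [0,0,0,0,0]}}

```text
time: 12.75
tool_pos: [0.4792, -0.01, 0.0336]
tool_rot: [0.001, 0.007, 1.0, -0.0]
wrist_force: [-0.9, -0.8, 6.9]
finger_gap: 0.723
```

Gripped. Sliding in, gently at first, reading the force.

>>> {"fn": "step_arm", "kwargs": {"offset": [[0.004,0,0.0002],[0.01,0,0],[0.012,-0.0005,0],[0.012,0,0],[0.012,-0.0005,0]], "roll": [0,0,-0.2,0,-0.2]}}

```text
time: 13.25
tool_pos: [0.5243, -0.0105, 0.0336]
tool_rot: [-0.004, 0.01, 1.0, -0.0]
wrist_force: [-11.5, 1.0, 12.3]
finger_gap: 0.713
```

>>> {"fn": "step_arm", "kwargs": {"offset": [[0.012,0,0],[0.012,0,0],[0.012,-0.0005,0],[0.01,0,0],[0.006,0,0]], "roll": [0,0,-0.2,0,0]}}

```text
time: 13.75
tool_pos: [0.5776, -0.0111, 0.0337]
tool_rot: [-0.003, 0.012, 1.0, -0.0]
wrist_force: [-11.9, -0.0, 13.9]
finger_gap: 0.716
```

```bash
python3 - <<'E'
from h import *
st,im,d,P,C=look("w4",.060,.080,.070)
im2,_=eyes.grab_frame("side"); c=cv2.resize(im2[110:270,180:420],None,fx=3,fy=3,interpolation=cv2.INTER_CUBIC); cv2.imwrite("pics/side4.png",c)
E
```

```text
tcp [ 0.5776 -0.0111  0.0337] toolx deg 178.6 F [-11.91  -0.02  13.95]
[  207   267   224    99 14663] depth: (array([ 0.5867, -0.0116]), array([0.0885, 0.0431]), 88.7, 14663) z 0.0707  plane: (array([ 0.5844, -0.0114]), array([0.0886, 0.0478]), 88.6, 14663)
```

View pics/side4.png

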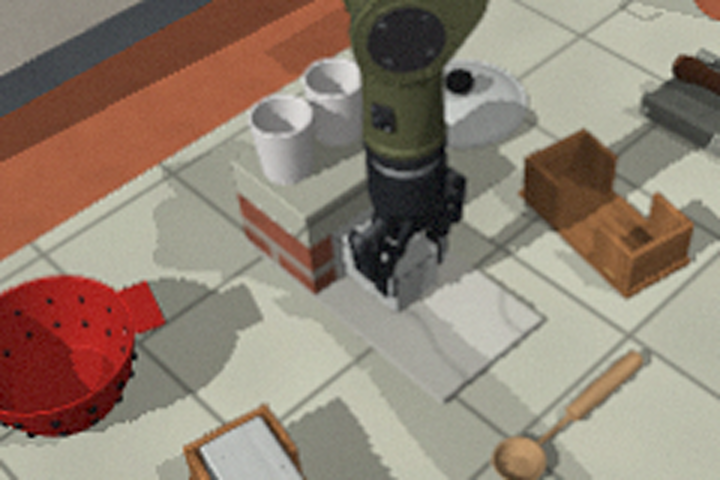

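The side view shows the tin under the hand entering the mouth, with the cups undisturbed. About 20 mm remain. I ease the downforce and continue in small steps.

>>> {"fn": "step_arm", "kwargs": {"offset": [[0.002,0,0.0008],[0.004,0,0],[0.005,-0.0003,0],[0.004,0,0],[0.002,0,0]], "roll": [0,0,0,0,0]}}

```text
time: 14.35
tool_pos: [0.5957, -0.0119, 0.0337]
tool_rot: [-0.002, 0.013, 1.0, -0.0]
wrist_force: [-7.1, -0.5, 4.9]
finger_gap: 0.719
```

>>> {"fn": "step_arm", "kwargs": {"offset": [[0.001,0,0],[0,0,0],[0,0,0],[0,0,0],[0,0,0]], "roll": [0,0,0,0,0]}}

```text
time: 14.85
tool_pos: [0.5966, -0.0119, 0.0337]
tool_rot: [-0.002, 0.012, 1.0, -0.0]
wrist_force: [-5.8, 0.2, 3.3]
finger_gap: 0.717
```

>>> {"fn": "step_arm", "kwargs": {"offset": [[0.001,0,0],[0.0005,0,0],[0.0005,0,0],[0,0,0],[0,0,0]], "roll": [0,0,0,0,0]}}

```text
time: 15.35
tool_pos: [0.5972, -0.0119, 0.0337]
tool_rot: [-0.003, 0.012, 1.0, -0.0]
wrist_force: [-9.2, -0.8, 6.3]
finger_gap: 0.716
```

>>> {"fn": "step_arm", "kwargs": {"offset": [[0.0005,0,0],[0.0005,0,0],[0.0005,0,0],[0,0,0],[0,0,0]], "roll": [0,0,0,0,0]}}

```text
time: 15.85
tool_pos: [0.5972, -0.0119, 0.0337]
tool_rot: [-0.005, 0.012, 1.0, -0.001]
wrist_force: [-13.4, -1.2, 10.1]
finger_gap: 0.716
```

>>> {"fn": "step_arm", "kwargs": {"offset": [[0.001,0,0],[0.0005,0,0],[0.0005,0,0],[0,0,0],[0,0,0]], "roll": [0,0,0,0,0]}}

```text
time: 16.35
tool_pos: [0.5972, -0.0118, 0.0337]
tool_rot: [-0.006, 0.012, 1.0, -0.001]
wrist_force: [-16.5, -0.1, 13.8]
finger_gap: 0.72
```

The position held at 0.5972 while force rose to 16.5 N, about 10 N above the sliding drag, and the travel matches. The tin is against the back wall. I relax the push, release, and rise straight up and back.

>>> {"fn": "step_arm", "kwargs": {"offset": [[-0.002,0,0],[-0.002,0,0],[-0.001,0,0],[0,0,0],[0,0,0]], "roll": [0,0,0,0,0]}}

```text
time: 16.85
tool_pos: [0.5974, -0.0118, 0.0337]
tool_rot: [-0.002, 0.012, 1.0, -0.0]
wrist_force: [-6.6, 0.3, 5.7]
finger_gap: 0.718
```

>>> {"fn": "step_arm", "kwargs": {"offset": [[0,0,0],[0,0,0],[0,0,0],[0,0,0],[0,0,0]], "roll": [0,0,0,0,0], "fingers": 0}}

```text
time: 17.35
tool_pos: [0.5998, -0.0119, 0.0339]
tool_rot: [0.0, 0.013, 1.0, 0.0]
wrist_force: [0.3, -0.4, -0.2]
finger_gap: 0.999
```

>>> {"fn": "step_arm", "kwargs": {"offset": [[0,0,0.004],[0,0,0.015],[-0.005,0,0.03],[-0.02,0,0.04],[-0.025,0,0.04]], "roll": [0,0,0,0,0]}}

```text
time: 17.85
tool_pos: [0.5495, -0.0114, 0.165]
tool_rot: [0.001, 0.013, 1.0, 0.0]
wrist_force: [-0.3, 0.3, 0.3]
finger_gap: 0.999
```

>>> {"fn": "step_arm", "kwargs": {"offset": [[-0.025,0,0.04],[-0.02,0,0.02],[0,0,0],[0,0,0],[0,0,0]], "roll": [0,0,0,0,0]}}

```text
time: 18.35
tool_pos: [0.5049, -0.0122, 0.2223]
tool_rot: [-0.0, 0.013, 1.0, 0.0]
wrist_force: [-0.6, -0.6, 0.3]
finger_gap: 0.997
```

```bash
python3 - <<'E'
from h import *
st,im,d,P,C=look("w5",.060,.080,.070)
R=(d>0)&(P[...,2]>.117)&(P[...,2]<.132)&(P[...,0]>.6); print("block",rect(P[R][:,:2]),np.percentile(P[R][:,0],1))
im2,d2=eyes.grab_frame("side"); cv2.imwrite("pics/side5.png",im2)
E
```

```text
tcp [ 0.5049 -0.0122  0.2223] toolx deg 178.5 F [-0.64 -0.55  0.29]
[ 541   47   99  176 9949] depth: (array([0.4705, 0.2661]), array([0.1607, 0.0705]), -11.5, 9949) z 0.0688  plane: (array([0.469, 0.258]), array([0.1574, 0.0677]), -11.6, 9949)
[ 293  257   56   61 3313] depth: (array([ 0.6234, -0.0125]), array([0.0731, 0.061 ]), -0.8, 3313) z 0.0709  plane: (array([ 0.6213, -0.0125]), array([0.0761, 0.0603]), -0.8, 3313)
block (array([ 0.6611, -0.0122]), array([0.1447, 0.0302]), 86.1, 2673) 0.6488541236291461
```

View pics/w5.png

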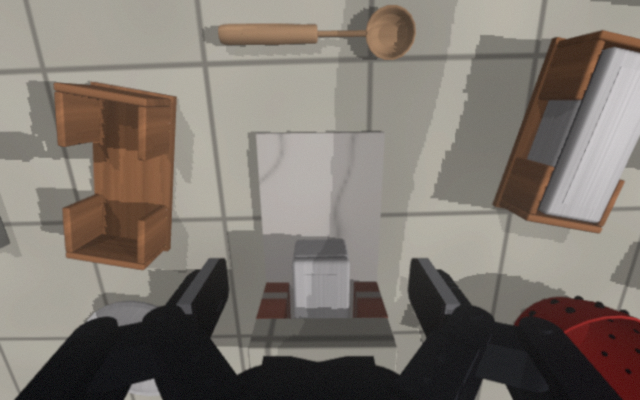

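View pics/side5.png

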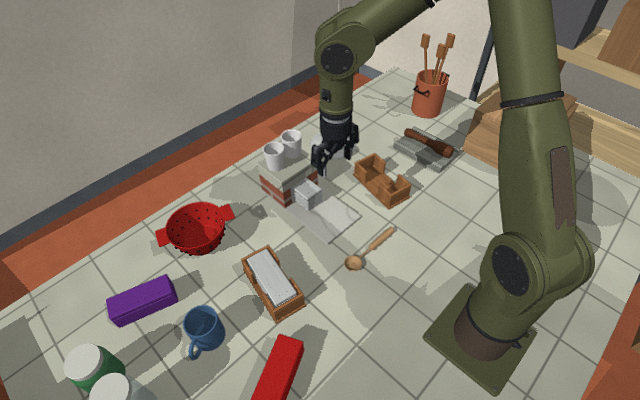

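The tin sits square in the mouth at pixels (293-349, 240-317), its near end at x≈0.587 against a mouth at about 0.650. It sticks out about 62-63 mm, as it should. The cups, the light tin and the other things look unmoved. Handing in.

```bash
python3 -c "
from workcell import ticket
print(ticket.job_done())"
```

```text
the job is handed in; nothing more can be done
None
```

The heavy tin is in the niche against its back wall, and the job was handed in at about 18 s of the 61 s allowed.

- **Weighing:** I lifted only one tin, the one on the robot's right. It read 8.5 N, or about 0.87 kg, which makes it the heavy one. The other tin never left its cradle, so its weight follows from the given ranges rather than from a lift.
- **Sliding in:** I set the heavy tin on the sill, let go, and rose clear. I then took it again by its near end and slid it straight in. Near the end the tool stopped at x = 0.597 while the push rose from about 6 N to 16.5 N, so it had met the wall.
- **Last checks:** After release, the tin sticks out about 62–63 mm (62 expected) and sits square to the niche at -0.8°. The light tin measures at the same place as before. The cups and other kitchen things look unmoved in the last pictures, judged by eye.
- **Off the plan:** While sliding, the tool pressed the tin down with up to 14 N, so drag reached about 12 N instead of 3 to 7 N. I eased the pressure before the last stretch. No check failed.

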